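# Build the drying tower and shuttle it to the fan

## Robot

A 6-joint arm with a two-finger parallel gripper is mounted at the origin on the work surface. World frame = base frame: x ahead of the robot, y to its left, z up, the work surface at z = 0. Lengths are in mm, angles in rad, forces in N, time in s.
With the tool pointing down it reaches from about 350 to 775 mm from the base axis. Payload 7.3 kg.
Tool frame: the origin (TCP) lies midway between the tips of the shut fingers; the grasp point (between the pads) lies 19 mm behind it; z points along the fingers, y is the line along which they close (so a half turn about z gives the same grasp; the last joint's range is limited). The gripper opens to 92 mm and grips with 3 to 60 N. Pads are 19 mm wide; open, the fingers measure 130 mm over their backs; the gripper's body (75 mm by 190 mm) begins 47 mm behind the grasp point.
Start: joints at [-1.422, 0.342, 1.524, -0, 1.275, -0.146], TCP at [152.56, -502.365, 226.741] pointing down, gripper open.
Joint ranges: [-2.53, 2.53], [-0.77, 2.02], [0.04, 2.7], [-1, 4.14], [0.28, 2.66], [-3.11, 3.11]. Speed limits (rad/s): [2.57, 2.57, 3.14, 3.14, 3.14, 3.14].

## Interface

Orientations are given as [roll, pitch, yaw] about the fixed x, y, z axes, in that order (R = Rz(yaw) Ry(pitch) Rx(roll)).
In Python, from plant import bot gives the robot as it stands.
- The arm moves only by the tool servo_tool, never from a script. Its argument "deltas" is a list of rows, each a list of 2 entries, a list of its own where there are three numbers: the shift along the tool's x, y, z in m, then the turn, a rotation vector about the tool's x, y, z in degrees. A call has 1 to 20 rows; each row shifts and turns the commanded pose from where the row before left it, along the tool's axes as they then stand; what a row does not reach is not made up. A row lasts 1/8 s, in which the tool goes at most 62.5 mm and 10.7 degrees, less where a joint would pass 70% of its speed; a pose out of reach is approached as far as the arm can. A call with a gripper value outside its range is refused whole. "fingers" is the opening, from 0 (shut) to 1 (fully open), set as the call begins (left out, the last holds). The fingers move at their own pace and stop on an object; the grip force is fixed at half the most. Time passes only in rows, so rows that do not move let the fingers close. It gives the time, the measured TCP pose, the force, the opening and the grip force at its end, in the units of the state.
- bot.get_obs(): the state, without advancing time (a new reading comes with each control period).
- bot.capture(name): name is "side" or "top" or "wrist"; returns the picture (400x640x3 uint8, red, green, blue); there is no depth.
- bot.camera_model(name): a dict with "mtx" (3x3 intrinsics, pixels), "dist" ([k1, k2, p1, p2, k3] as OpenCV has them; the pictures are not rectified), "xyz" and "rotation" of the camera in the world. Camera axes: x right, y down, z forward; pixel columns grow to the right and rows downward; lengths in mm; the calibration is good to about 2 mm. A picture is of the moment at which its call begins: read the wrist's pose just before it. camera_model takes no time and is no camera call; for the wrist camera it gives the pose at the moment of the call.
- bot.close_job(): hands the job in; it is judged then, once.
The state is a dict: "time": time; "joint_positions": joint angles; "dq": joint speeds; "tau": joint torques, N m; "tool_pos": TCP position; "tcp_rot": TCP orientation; "contact_force": force on the tool from outside, world axes, zero at the start; "moment": the same for the moment, N m; "grip_width": finger opening in mm; "finger_force": force on a finger pad.
Only numpy, scipy, OpenCV 4.12 (cv2) and the standard library are available. Lean on these libraries where they do the work, as an engineer would, in place of code of your own. Each camera call takes 0.05 s, during which the arm holds its last target. There are 200 camera calls.

## Task

Build the drying tower for the test tiles: with the sliding carrier staying at its loading station, thread the three wooden tiers hub up onto its post one after the other, the large one first, then the middle one, then the small one, each fully home on what lies below it. Then move the carrier along its rail to the next station, beside the fan, so that it clicks in there and not beyond, and let go. Leave the bowls, scraper, stamp roller and rib where they are.

Things in the scene. Friction and masses are not known exactly. Their poses are not given: they have to be found in the camera images.
- tier_large: LARGE pale wooden drying tier, lying flat hub up: round disc 110 mm in diameter and 8 mm thick, with a round hub 44 mm in diameter and 16 mm high standing on its middle (24 mm high in all); a 30 mm hole goes right through both. About 85 g. Origin: hole axis, on the underside; z up along the hole. It may be gripped across the hub just above the disc
- tier_middle: MIDDLE pale wooden drying tier, lying flat hub up: round disc 86 mm in diameter and 8 mm thick, with a round hub 44 mm in diameter and 16 mm high standing on its middle (24 mm high in all); a 30 mm hole goes right through both. About 60 g. Origin: hole axis, on the underside; z up along the hole. It may be gripped across the hub just above the disc
- tier_small: SMALL pale wooden drying tier, lying flat hub up: round disc 62 mm in diameter and 8 mm thick, with a round hub 44 mm in diameter and 16 mm high standing on its middle (24 mm high in all); a 30 mm hole goes right through both. About 40 g. Origin: hole axis, on the underside; z up along the hole. It may be gripped across the hub just above the disc
- post_base (a point): on the carrier's top face (36 mm above the bench), at the axis of its upright steel post: the underside of the lowest tier comes to rest here. Post 26 mm in diameter, 68 mm high, its top 10 mm tapering to 14 mm; z up the post. The carrier is a brown wooden plate, 130 mm across the rail, reaching 65 mm from the post axis ahead (the way it is to be pushed) and 115 mm behind
- post_top (a point): centre of the top of that post, 68 mm above post_base
- knob_top (a point): centre of the top of the black upright knob on the carrier, 22 mm in diameter and 45 mm high, 95 mm behind the post; grip it across the rail or push it, to move the carrier
- carrier (a joint): travel of the carrier along the rail in m, growing from the loading station (0) through the fan station (0.13) to the far station (0.26). A sprung ball clicks in at each of these three; about 4 to 6 N along the rail moves it out, within about 6 mm of a station it is drawn in; between stations only about 1 N of friction. End stops at -0.008 and 0.268
- station_load (a point): on the fixed rail: where post_base is when the carrier is at the loading station (at the start, to within 2 mm)
- station_fan (a point): where post_base is when the carrier is at the middle station, beside the small grey box fan with a round black grille (100 mm wide, 86 mm high, its face 125 mm from the rail's middle line). The rail runs straight from station_load to station_fan, 130 mm
- station_far (a point): the last station, 130 mm beyond station_fan: not to be used
- rail: fixed rail on a plywood strip 480 x 100 mm, up to 24 mm high at its end stops; origin on the bench under station_fan; its y axis points from station_fan to station_load, z up
- bowls: stack of three white ceramic bowls, 110 mm across and 77 mm high; bystander, origin under its middle, on the bench
- scraper: aluminium scraper, 120 x 70 x 18 mm, lying along its y; bystander, origin under its middle, on the bench
- roller: wooden stamp roller 68 mm wide, 154 mm long and 45 mm high with its handle; bystander, origin under its middle, on the bench
- rib: hard blue silicone rib, 64 x 100 x 8 mm; bystander, origin under its middle, on the bench
There are look-alikes about, which are no part of the job. What is shaped like the tier_middle but green or pink is not meant.

How it is judged (in metres and radians):
On the way, in this order (a step that is already met when the one before it is completed fails the run):
1. the large tier is fully home on the carrier, which is at the loading station (z of tier_large in the frame of post_base between -0.003 and 0.004 m and horizontal distance between tier_large and post_base below 0.004 m and angle between tier_large's own z axis and vertical below 0.08 rad and value of joint carrier between -0.012 and 0.012 m), for 0.2 s.
2. the middle tier is fully home on the large one, carrier at the loading station (all of step 1 and z of tier_middle in the frame of post_base between 0.021 and 0.028 m and horizontal distance between tier_middle and post_base below 0.004 m and angle between tier_middle's own z axis and vertical below 0.08 rad), for 0.2 s.
3. the small tier is fully home on the middle one, carrier at the loading station (all of step 2 and z of tier_small in the frame of post_base between 0.045 and 0.052 m and horizontal distance between tier_small and post_base below 0.004 m and angle between tier_small's own z axis and vertical below 0.08 rad), for 0.2 s.
4. the carrier with the whole tower is at the fan station (z of tier_large in the frame of post_base between -0.003 and 0.004 m and horizontal distance between each of tier_large, tier_middle, tier_small and post_base below 0.004 m and angle between each of tier_large, tier_middle, tier_small's own z axis and vertical below 0.08 rad and z of tier_middle in the frame of post_base between 0.021 and 0.028 m and z of tier_small in the frame of post_base between 0.045 and 0.052 m and value of joint carrier between 0.124 and 0.136 m), for 0.2 s.
At the end, for the whole second after the job is handed in: The three tiers lie flat on the carrier's post, large, middle, small from below: undersides 0, 24 and 48 mm above the carrier's top (-3 / +4 mm), hole axes within 4 mm of the post's, tilt under 0.08 rad, all at rest; the carrier stands in the fan station's detent (0.130 m, within 6 mm) (all of step 4 and linear speed of each of tier_large, tier_middle, tier_small below 0.02 m/s and velocity of joint carrier between -0.01 and 0.01 m/s); the robot touches nothing.
It fails at once if the stack of bowls is moved more than 20 mm (distance of bowls from where it was at the start of the episode above 0.02 m).
It fails at once if the scraper is moved more than 20 mm (distance of scraper from where it was at the start of the episode above 0.02 m).
It fails at once if the stamp roller is moved more than 20 mm (distance of roller from where it was at the start of the episode above 0.02 m).
It fails at once if the rib is moved more than 20 mm (distance of rib from where it was at the start of the episode above 0.02 m).
It fails at once if the carrier overshoots the fan station by more than 40 mm (value of joint carrier above 0.17 m).
It also fails if it takes over 72 s, if anything falls off the work surface, if the arm or the gripper's body presses on something with over 40 N, if the wrist force passes 120 N, or if a joint passes its speed limit or range.

## Working session

There is one attempt and no reset: what is moved stays moved. The work goes in short steps, Python scripts to look and compute and a tool call to move; the robot and the scene stay as the last step left them, time stands still between calls to the robot, and variables do not carry over. Pictures are saved under pics/ and viewed, at most 10 in all, crops included, and the job is handed in when it is done.

Besides the shell and the picture viewer there is one more tool, called after "Emit:" as name(argument=value, ...) on one line, values as JSON. servo_tool: Moves the arm, as the interface text tells. Its arguments: {"type":"object","properties":{"deltas":{"type":"array"},"fingers":{"type":"number"}},"required":["deltas"]}

```bash
ls; mkdir -p pics
python3 - <<'E'
from plant import bot
import cv2
o=bot.get_obs(); print(o)
for n in ("top","side"):
    im=bot.capture(n); cv2.imwrite(f"pics/{n}0.png",im[:,:,::-1]); m=bot.camera_model(n); print(n,m)
E
```

```text
pics
{'time': 0.0, 'joint_positions': array([-1.42202446e+00,  3.42725762e-01,  1.52501868e+00, -1.74773602e-06,
        1.27543519e+00, -1.45983520e-01]), 'dq': array([ 7.75516230e-04, -4.50647517e-05, -2.67930052e-04,  2.16630862e-05,
       -5.16209585e-04, -6.51492100e-05]), 'tau': array([ 1.41525859e-03, -4.31232297e+01, -2.44225538e+01,  7.18342862e-02,
        5.59650629e-02, -1.44923843e-04]), 'tool_pos': array([ 152.48169704, -501.92988148,  226.04282654]), 'tcp_rot': array([-3.14002231e+00, -2.29197585e-04,  2.94755721e-01]), 'contact_force': array([-1.04013417,  0.11079287, -0.8829141 ]), 'moment': array([-0.05631815, -0.02314854, -0.01382461]), 'finger_force': 0.0, 'grip_width': 91.65325625157574}
top {'mtx': array([[379.82201115,   0.        , 322.21640001],
       [  0.        , 379.82201115, 199.61586413],
       [  0.        ,   0.        ,   1.        ]]), 'dist': array([-0.083666,  0.      ,  0.      ,  0.      ,  0.      ]), 'xyz': array([ 240.78751372,  -28.67171124, 1419.39827751]), 'rotation': array([-2.9538669 , -0.00469402, -1.54635414])}
side {'mtx': array([[463.35185235,   0.        , 319.71144352],
       [  0.        , 463.35185235, 198.94218667],
       [  0.        ,   0.        ,   1.        ]]), 'dist': array([-0.03205128,  0.        ,  0.        ,  0.        ,  0.        ]), 'xyz': array([-124.40555066, 1021.52277017,  779.09280036]), 'rotation': array([-2.07050078, -0.0097299 , -2.60811316])}
```

View pics/top0.png

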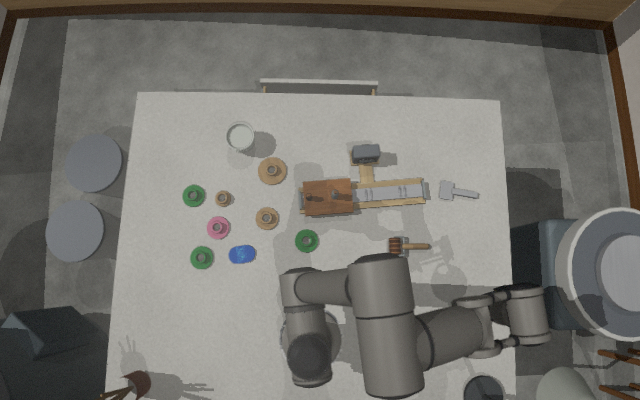

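View pics/side0.png

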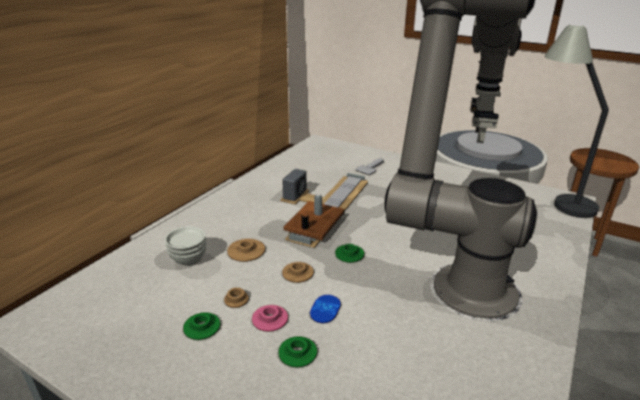

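Top view candidates:
- Pale tiers: large at (272,171), middle at (267,218), small at (223,198).
- Look-alikes: pink (218,228), green (193,195), (201,257) and (306,240).
- Carrier: knob near (313,198), post near (340,192). The fan is at (366,154), so the push goes to the right, which is world -y.

I'm choosing the three pale wooden ones by size, and checking with one crop.

```bash
cat > h.py <<'E'
import numpy as np, cv2
from scipy.spatial.transform import Rotation as R
from plant import bot
def ray(m,uv):
    p=cv2.undistortPoints(np.array(uv,float).reshape(-1,1,2),m["mtx"],m["dist"]).reshape(-1,2)
    return np.c_[p,np.ones(len(p))]@Rm(m).T
def Rm(m):
    r=np.array(m["rotation"]); return r if r.shape==(3,3) else R.from_euler("xyz",r).as_matrix()
def world(m,uv,z):
    d=ray(m,uv); c=np.array(m["xyz"]); return c+d*((z-c[2])/d[:,2])[:,None]
def proj(m,P):
    P=np.array(P,float).reshape(-1,3); r=Rm(m)
    rv,_=cv2.Rodrigues(r.T); return cv2.projectPoints(P,rv,-r.T@np.array(m["xyz"]),m["mtx"],m["dist"])[0].reshape(-1,2)
E
python3 - <<'E'
from h import *
m=bot.camera_model("top")
for n,uv,z in [("L",(272,171),24),("M",(267,218),24),("S",(223,198),24),("knob",(313,198),81),("post",(340,192),104),("fan",(366,154),86),("green",(306,240),24),("bowl",(241,136),77),("roller",(410,245),30)]: print(n,world(m,[uv],z).round())
im=cv2.imread("pics/top0.png"); cv2.imwrite("pics/crop.png",cv2.resize(im[120:270,180:440],None,fx=3,fy=3,interpolation=cv2.INTER_CUBIC))
print(bot.camera_model("wrist"))
E
```

```text
L [[612. 165.  24.]]
M [[431. 174.  24.]]
S [[503. 344.  24.]]
knob [[500.   4.  81.]]
post [[520. -91. 104.]]
fan [[ 668. -185.   86.]]
green [[354.  27.  24.]]
bowl [[730. 280.  77.]]
roller [[ 344. -355.   30.]]
{'mtx': array([[296.51359855,   0.        , 318.97587516],
       [  0.        , 296.51359855, 195.96497397],
       [  0.        ,   0.        ,   1.        ]]), 'dist': array([-0.02937794,  0.        ,  0.        ,  0.        ,  0.        ]), 'xyz': array([ 221.95467246, -480.47367972,  384.82288808]), 'rotation': array([ 2.86972677e+00,  1.59677103e-04, -1.27676949e+00])}
```

View pics/crop.png

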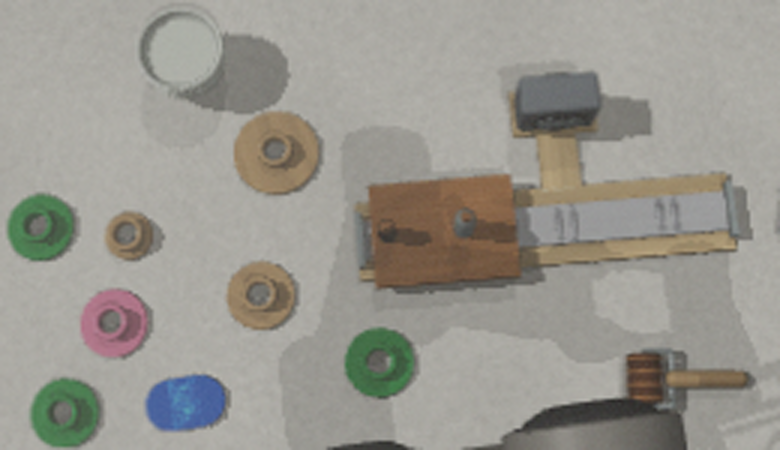

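Crop confirms it: large tier at crop (275,150), middle at (260,293), small at (128,234), post top at (464,215), knob top at (387,228). Next I square the tool to the world axes and go above the work for a wrist view.

Emit:
servo_tool(deltas=[[[0, 0, 0], [0, 0, 8.45]], [[0, 0, 0], [0, 0, 8.45]], [[0.0245, -0.0415, 0], [0, 0, 0]], [[0.0245, -0.0415, 0], [0, 0, 0]], [[0.0245, -0.0415, 0], [0, 0, 0]], [[0.0245, -0.0415, 0], [0, 0, 0]], [[0.0245, -0.0415, 0], [0, 0, 0]], [[0.0245, -0.0415, 0], [0, 0, 0]], [[0.0245, -0.0415, 0], [0, 0, 0]], [[0.0245, -0.0415, 0], [0, 0, 0]], [[0.0245, -0.0415, 0], [0, 0, 0]], [[0.0245, -0.0415, 0], [0, 0, 0]], [[0.0245, -0.0415, 0], [0, 0, 0]], [[0.0245, -0.0415, 0], [0, 0, 0]], [[0.0245, -0.0415, 0], [0, 0, 0]], [[0.0245, -0.0415, 0], [0, 0, 0]], [[0.0245, -0.0415, 0], [0, 0, 0]], [[0, 0, 0], [0, 0, 0]], [[0, 0, 0], [0, 0, 0]]])

```text
time: 2.48
tool_pos: [519.6, 119.8, 226.1]
tcp_rot: [3.141, 0.002, 0.0]
contact_force: [-0.4, 0.0, 0.3]
grip_width: 91.8
finger_force: 0.0
```

Run:
```python
from h import *
import json
m=bot.camera_model("wrist"); im=bot.capture("wrist"); o=bot.get_obs()
print(o["tool_pos"],o["tcp_rot"],o["joint_positions"],o["time"],m["xyz"],m["rotation"])
cv2.imwrite("pics/w1.png",im[:,:,::-1]); json.dump({k:np.array(v).tolist() for k,v in m.items()},open("w1.json","w"))
```

```text
[519.59057859 119.40079925 226.40527658] [ 3.14106317e+00  1.02572694e-03 -5.67099950e-04] [ 8.23444063e-02  3.57834811e-01  1.50137580e+00 -4.61642123e-04
  1.28344812e+00  1.65383863e+00] 2.525 [592.35521372 120.70850521 384.69775062] [ 2.86835153e+00 -1.89493646e-03 -1.57121346e+00]
```

View pics/w1.png

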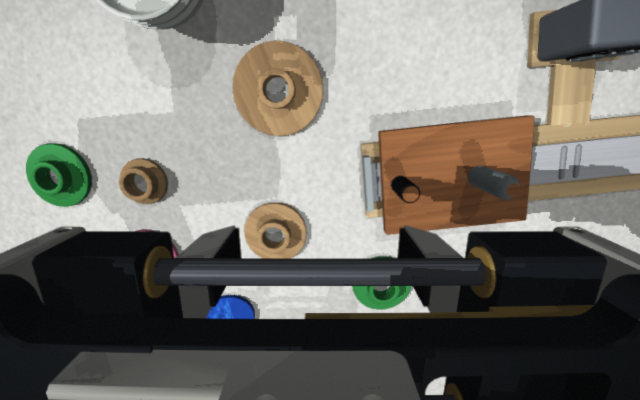

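The wrist view shows the large tier at (278,88), middle (275,231), small (143,181), carrier corners near (380,131), (533,117), (527,219), (386,233), knob top near (400,184), and post near (490,180). Now the numeric fits.

```bash
cat >> h.py <<'E'
from scipy.optimize import least_squares
def hullmask(m,x,y,r,S=4):
    t=np.linspace(0,2*np.pi,90); P=[]
    for rr,z in ((r,0),(r,8),(22,24)): P+= [(x+rr*np.cos(a),y+rr*np.sin(a),z) for a in t]
    h=cv2.convexHull(proj(m,P).astype(np.float32)).reshape(-1,2)
    M=cv2.moments(h.reshape(-1,1,2)); return np.array([M["m10"]/M["m00"],M["m01"]/M["m00"]]),M["m00"]
def tier(m,bgr,uv,r,z=0):
    hsv=cv2.cvtColor(bgr,cv2.COLOR_BGR2HSV)
    mk=((hsv[...,0]>5)&(hsv[...,0]<28)&(hsv[...,1]>70)&(hsv[...,2]>40)).astype(np.uint8)
    n,l,s,c=cv2.connectedComponentsWithStats(mk)
    d=[np.hypot(*(c[i]-uv)) if s[i,4]>300 else 1e9 for i in range(1,n)]; i=1+int(np.argmin(d))
    cs,_=cv2.findContours((l==i).astype(np.uint8),cv2.RETR_EXTERNAL,cv2.CHAIN_APPROX_NONE)
    h=np.zeros(mk.shape,np.uint8); cv2.drawContours(h,[cv2.convexHull(max(cs,key=cv2.contourArea))],-1,1,-1)
    yy,xx=np.nonzero(h); cen=np.array([xx.mean(),yy.mean()])
    x0=world(m,[cen],5)[0,:2]
    s=least_squares(lambda p:hullmask(m,*p,r)[0]-cen,x0)
    return s.x,h.sum()/hullmask(m,*s.x,r)[1],cen
E
python3 - <<'E'
from h import *
import json
m=json.load(open("w1.json")); m={k:np.array(v) for k,v in m.items()}; b=cv2.imread("pics/w1.png")
for n,uv,r in (("L",(278,88),55),("M",(275,231),43),("S",(143,181),31)): print(n,tier(m,b,uv,r))
mt=bot.camera_model("top"); bt=cv2.imread("pics/top0.png")
for n,uv,r in (("L",(272,171),55),("M",(267,218),43),("S",(223,198),31)): print(n,tier(mt,bt,uv,r))
g=cv2.cvtColor(b,cv2.COLOR_BGR2GRAY)
c=cv2.cornerSubPix(g,np.array([(380,131),(533,117),(527,219),(386,233)],np.float32).reshape(-1,1,2),(4,4),(-1,-1),(3,50,.01)).reshape(-1,2)
print(c,world(m,c,36).round(1))
def res(p):
    a=np.array([np.cos(p[2]),np.sin(p[2])]); q=np.array([-a[1],a[0]])  # a = ahead
    Q=[np.r_[p[:2]+u*a+v*q,36] for u,v in ((-115,65),(65,65),(65,-65),(-115,-65))]
    return (proj(m,Q)-c).ravel()
s=least_squares(res,[520,-80,-1.57]); print(s.x,s.fun.round(2)); p=s.x;a=np.array([np.cos(p[2]),np.sin(p[2])])
print("pred posttop,knob",proj(m,[np.r_[p[:2],104],np.r_[p[:2]-95*a,81],np.r_[p[:2],36]]))
E
```

```text
L (array([619.81235164, 170.05868641]), np.float64(0.9826694690121456), array([277.38128966,  87.80389553]))
M (array([434.50819518, 180.54828646]), np.float64(0.9422764119657141), array([275.05486284, 231.12789455]))
S (array([506.39499043, 352.85334187]), np.float64(0.9258292591270751), array([142.81453488, 180.90697674]))
L (array([618.85064556, 169.19733763]), np.float64(0.9448891112719381), array([271.56260434, 170.60267112]))
M (array([433.18756227, 179.00233387]), np.float64(0.9379786522802896), array([266.51156812, 218.25449871]))
S (array([433.10742926, 179.00984182]), np.float64(1.7886599675899129), array([266.51156812, 218.25449871]))
[[378.11676 130.71448]
 [532.4168  114.9068 ]
 [525.39825 219.53114]
 [386.1807  234.4811 ]] [[ 572.7   51.8   36. ]
 [ 591.7 -126.5   36. ]
 [ 463.3 -142.1   36. ]
 [ 443.7   34.7   36. ]]
[520.60222947 -70.2783225   -1.45710858] [ 0.39  0.54  0.93 -0.8   0.12 -0.07 -1.52  0.55]
pred posttop,knob [[511.28406514 189.06902812]
 [409.18801966 193.54789465]
 [476.40739542 175.13966194]]
```

Emit:
servo_tool(deltas=[[[0.015, -0.017, 0.025], [0, 0, 0]], [[0.015, -0.017, 0.025], [0, 0, 0]], [[0.015, -0.016, 0.026], [0, 0, 0]], [[0, 0, 0], [0, 0, 0]], [[0, 0, 0], [0, 0, 0]]])

```text
time: 3.15
tool_pos: [565.1, 169.0, 151.6]
tcp_rot: [3.141, -0.001, -0.001]
contact_force: [0.5, 0.8, 0.7]
grip_width: 91.8
finger_force: 0.0
```

```bash
cat > look.py <<'E'
from h import *
import sys
# usage: look.py name x y r : refine tier pose near x y from the wrist camera
n,x,y,r=sys.argv[1],*map(float,sys.argv[2:5])
m=bot.camera_model("wrist"); o=bot.get_obs(); b=bot.capture("wrist")[:,:,::-1].copy(); cv2.imwrite(f"pics/{n}.png",b)
p,q,c=tier(m,b,proj(m,[(x,y,8)])[0],r)
print("tier",p.round(1),"area ratio",round(float(q),3),"px",c.round(1),"tcp",o["tool_pos"].round(1),o["tcp_rot"].round(3),"F",o["contact_force"].round(2))
e=p-o["tool_pos"][:2]; print("tool dx %.1f dy %.1f"%(e[0],-e[1]))
E
python3 look.py L1 619.5 169.8 55
```

```text
tier [620.  170.3] area ratio 0.983 px [317.9 129.2] tcp [565.1 169.  151.6] [ 3.141e+00 -1.000e-03 -1.000e-03] F [0.5  0.82 0.65]
tool dx 55.0 dy -1.3
```

Emit:
servo_tool(deltas=[[[0.02, -0.0005, 0.02], [0, 0, 0]], [[0.02, -0.0005, 0.02], [0, 0, 0]], [[0.015, 0, 0.02], [0, 0, 0]], [[0, 0, 0.03], [0, 0, 0]], [[0, 0, 0.025], [0, 0, 0]], [[0, 0, 0.015], [0, 0, 0]], [[0, 0, 0.01], [0, 0, 0]], [[0, 0, 0], [0, 0, 0]], [[0, 0, 0], [0, 0, 0]]])

```text
time: 4.32
tool_pos: [620.8, 171.1, 11.7]
tcp_rot: [-3.141, -0.002, -0.0]
contact_force: [-0.3, 0.7, 0.3]
grip_width: 91.4
finger_force: 0.0
```

Emit:
servo_tool(deltas=[[[0, 0, 0], [0, 0, 0]], [[0, 0, 0], [0, 0, 0]], [[0, 0, 0], [0, 0, 0]], [[0, 0, 0], [0, 0, 0]], [[0, 0, 0], [0, 0, 0]]], fingers=0.3)

```text
time: 4.95
tool_pos: [620.2, 171.1, 10.7]
tcp_rot: [3.141, -0.0, -0.0]
contact_force: [-0.5, -0.3, -0.2]
grip_width: 45.9
finger_force: 0.1
```

Emit:
servo_tool(deltas=[[[0, 0, 0], [0, 0, 0]], [[0, 0, 0], [0, 0, 0]], [[0, 0, -0.02], [0, 0, 0]], [[0, 0, -0.04], [0, 0, 0]], [[0, 0, -0.04], [0, 0, 0]], [[0, 0, -0.03], [0, 0, 0]], [[-0.0225, 0.03, 0], [0, 0, 0]], [[-0.0225, 0.03, 0], [0, 0, 0]], [[-0.0225, 0.03, 0], [0, 0, 0]], [[-0.0225, 0.03, 0], [0, 0, 0]], [[-0.0225, 0.03, 0], [0, 0, 0]], [[-0.0225, 0.03, 0], [0, 0, 0]], [[-0.0225, 0.03, 0], [0, 0, 0]], [[-0.0225, 0.031, 0], [0, 0, 0]], [[0, 0, 0], [0, 0, 0]], [[0, 0, 0], [0, 0, 0]]], fingers=0)

```text
time: 6.95
tool_pos: [440.5, -69.8, 140.9]
tcp_rot: [-3.142, -0.001, -0.001]
contact_force: [0.4, -0.5, -0.9]
grip_width: 43.0
finger_force: 30.0
```

Run:
```python
from h import *
import json
m=bot.camera_model("wrist"); im=bot.capture("wrist"); o=bot.get_obs()
print(o["tool_pos"],o["tcp_rot"])
cv2.imwrite("pics/w2.png",im[:,:,::-1]); json.dump({k:np.array(v).tolist() for k,v in m.items()},open("w2.json","w"))
b=np.array([520.6,-70.3]);a=np.array([np.cos(-1.457),np.sin(-1.457)]);q=np.array([-a[1],a[0]])
print(proj(m,[np.r_[b,36],np.r_[b,104],np.r_[b-95*a,81]]+[np.r_[b+u*a+v*q,36] for u,v in ((-115,65),(65,65),(65,-65),(-115,-65))]))
```

```text
[440.62304794 -69.54281502 140.81284257] [-3.14159179e+00 -5.76418063e-04  1.04465546e-04]
[[319.96584271 104.47032064]
 [320.45046721 101.20231215]
 [188.89051303 118.93096857]
 [170.82688061  39.84027522]
 [391.78039398  10.72100015]
 [399.63664649 170.53483372]
 [204.300065   192.75918977]]
```

View pics/w2.png

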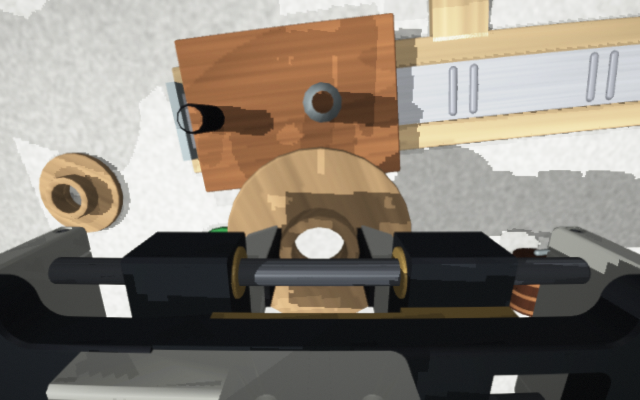

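The post ring is at about (322,103) and the knob at about (190,118). The tier hangs level in the grip. I'm refining the post position from the ring.

Run:
```python
from h import *
import json
m={k:np.array(v) for k,v in json.load(open("w2.json")).items()}; b=cv2.imread("pics/w2.png")
hsv=cv2.cvtColor(b,cv2.COLOR_BGR2HSV); roi=np.zeros(b.shape[:2],np.uint8); cv2.circle(roi,(322,103),26,1,-1)
mk=((hsv[...,1]<70)|((hsv[...,0]>35)))&(roi>0)
n,l,s,c=cv2.connectedComponentsWithStats(mk.astype(np.uint8)); i=1+np.argmax(s[1:,4]); print(s[i],c[i])
cs,_=cv2.findContours((l==i).astype(np.uint8),0,1); h=cv2.convexHull(max(cs,key=cv2.contourArea))
(e,ax,an)=cv2.fitEllipse(h); print(e,ax); print(cv2.minEnclosingCircle(h))
print("px radius 13mm at 94:",296.5*13/(m["xyz"][2]-94)); print("world z94",world(m,[e],94),"z104",world(m,[e],104))
t=np.linspace(0,6.28,60)
def f(p):
    H=cv2.convexHull(proj(m,[(p[0]+r*np.cos(a),p[1]+r*np.sin(a),z) for r,z in((13,36),(13,94),(7,104)) for a in t]).astype(np.float32)); M=cv2.moments(H); return np.array([M["m10"],M["m01"]])/M["m00"]-cen
M=cv2.moments(h); cen=np.array([M["m10"],M["m01"]])/M["m00"]
print(cen,least_squares(f,[520,-70]).x)
```

```text
[303  82  39  40 839] [321.57210965 102.22288439]
(321.79241943359375, 101.94401550292969) (38.4193229675293, 39.55522918701172)
((321.9836730957031, 101.79376983642578), 19.893020629882812)
px radius 13mm at 94: 18.74605579195959
world z94 [[520.51962346 -71.25077814  94.        ]] z104 [[520.15011498 -71.14665021 104.        ]]
[321.82648988 101.9134588 ] [520.3341364 -71.2748288]
```

Emit:
servo_tool(deltas=[[[0.025, 0.0005, 0], [0, 0, 0]], [[0.03, 0.0005, 0], [0, 0, 0]], [[0.025, 0.0006, 0], [0, 0, 0]], [[0, 0, 0], [0, 0, 0]], [[0, 0, 0], [0, 0, 0]], [[0, 0, 0.015], [0, 0, 0]], [[0, 0, 0.015], [0, 0, 0]], [[0, 0, 0.015], [0, 0, 0]], [[0, 0, 0], [0, 0, 0]]])

```text
time: 8.12
tool_pos: [519.1, -71.4, 94.0]
tcp_rot: [-3.141, 0.003, -0.0]
contact_force: [-0.9, 0.5, -0.9]
grip_width: 43.4
finger_force: 30.0
```

Emit:
servo_tool(deltas=[[[0.0005, 0, 0.015], [0, 0, 0]], [[0, 0, 0.015], [0, 0, 0]], [[0, 0, 0.01], [0, 0, 0]], [[0, 0, 0.006], [0, 0, 0]], [[0, 0, 0], [0, 0, 0]]])

```text
time: 8.75
tool_pos: [520.4, -71.5, 49.3]
tcp_rot: [-3.141, 0.001, -0.0]
contact_force: [-0.1, 0.1, -1.6]
grip_width: 43.1
finger_force: 30.0
```

Emit:
servo_tool(deltas=[[[0, 0, 0.0015], [0, 0, 0]], [[0, 0, 0.001], [0, 0, 0]], [[0, 0, 0], [0, 0, 0]]])

```text
time: 9.12
tool_pos: [520.7, -71.6, 47.4]
tcp_rot: [3.141, -0.0, -0.0]
contact_force: [-0.0, -0.5, -0.9]
grip_width: 42.8
finger_force: 30.0
```

Emit:
servo_tool(deltas=[[[0, 0, 0], [0, 0, 0]], [[0, 0, 0], [0, 0, 0]], [[0, 0, 0], [0, 0, 0]], [[0, 0, -0.03], [0, 0, 0]], [[0, 0, -0.04], [0, 0, 0]], [[0, 0, -0.035], [0, 0, 0]], [[-0.023, -0.042, 0], [0, 0, 0]], [[-0.023, -0.042, 0], [0, 0, 0]], [[-0.023, -0.042, 0], [0, 0, 0]], [[-0.023, -0.042, 0], [0, 0, 0]], [[-0.023, -0.042, 0], [0, 0, 0]], [[-0.023, -0.042, 0], [0, 0, 0]], [[0, 0, 0], [0, 0, 0]], [[0, 0, 0], [0, 0, 0]]], fingers=0.8)

```text
time: 10.88
tool_pos: [383.0, 180.4, 152.4]
tcp_rot: [3.141, -0.001, 0.001]
contact_force: [0.3, 0.1, 0.4]
grip_width: 73.7
finger_force: 0.0
```

```bash
python3 look.py M1 434 180 43
python3 - <<'E'
from h import *
b=bot.capture("side")[:,:,::-1]; cv2.imwrite("pics/s1.png",cv2.resize(b[150:270,220:400],None,fx=4,fy=4,interpolation=2))
E
```

```text
tier [434.3 180.4] area ratio 0.974 px [319.3 133.9] tcp [383.  180.4 152.4] [ 3.141e+00 -1.000e-03  1.000e-03] F [0.33 0.1  0.37]
tool dx 51.3 dy -0.0
```

View pics/s1.png

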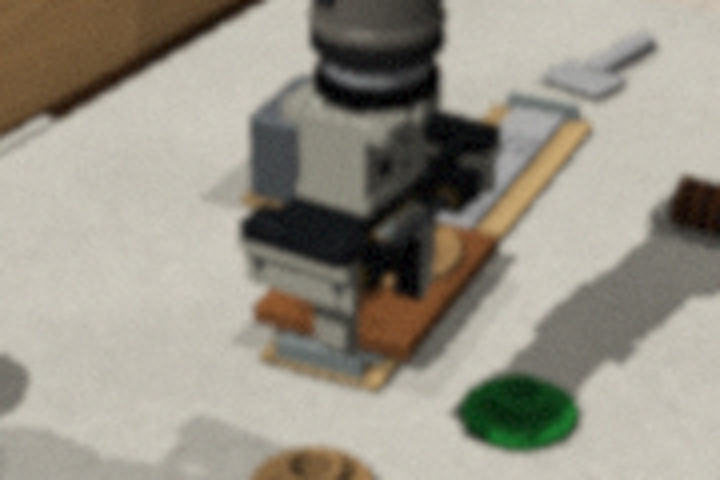

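The large tier is seated on the carrier (around (440,245) in the crop). Picking the middle one.

Emit:
servo_tool(deltas=[[[0.02, 0, 0.02], [0, 0, 0]], [[0.02, 0, 0.02], [0, 0, 0]], [[0.0113, 0, 0.02], [0, 0, 0]], [[0, 0, 0.03], [0, 0, 0]], [[0, 0, 0.025], [0, 0, 0]], [[0, 0, 0.015], [0, 0, 0]], [[0, 0, 0.011], [0, 0, 0]], [[0, 0, 0], [0, 0, 0]], [[0, 0, 0], [0, 0, 0]]])

```text
time: 12.1
tool_pos: [434.5, 180.3, 11.6]
tcp_rot: [-3.141, -0.001, -0.001]
contact_force: [0.0, 0.5, 0.2]
grip_width: 73.6
finger_force: 0.0
```

Emit:
servo_tool(deltas=[[[0, 0, 0], [0, 0, 0]], [[0, 0, 0], [0, 0, 0]], [[0, 0, 0], [0, 0, 0]], [[0, 0, 0], [0, 0, 0]], [[0, 0, 0], [0, 0, 0]]], fingers=0)

```text
time: 12.72
tool_pos: [434.1, 180.5, 11.3]
tcp_rot: [-3.142, -0.0, -0.0]
contact_force: [-0.3, 0.6, 2.8]
grip_width: 42.8
finger_force: 30.0
```

Emit:
servo_tool(deltas=[[[0, 0, -0.02], [0, 0, 0]], [[0, 0, -0.04], [0, 0, 0]], [[0, 0, -0.04], [0, 0, 0]], [[0, 0, -0.03], [0, 0, 0]], [[0, 0.04, 0], [0, 0, 0]], [[0, 0.042, 0], [0, 0, 0]], [[0, 0.042, 0], [0, 0, 0]], [[0, 0.042, 0], [0, 0, 0]], [[0, 0.042, 0], [0, 0, 0]], [[0, 0.042, 0], [0, 0, 0]], [[0, 0, 0], [0, 0, 0]], [[0, 0, 0], [0, 0, 0]]])

```text
time: 14.22
tool_pos: [433.6, -69.2, 141.0]
tcp_rot: [-3.141, 0.001, -0.001]
contact_force: [0.9, 0.3, -1.8]
grip_width: 42.9
finger_force: 30.0
```

Run:
```python
from h import *
m=bot.camera_model("wrist"); o=bot.get_obs(); b=bot.capture("wrist")[:,:,::-1].copy(); cv2.imwrite("pics/w3.png",b)
print(o["tool_pos"],o["tcp_rot"])
t=np.linspace(0,6.28,80)
# overlay of where post and L should be if home: L disc rim z=44, hub top z=60, post top
for r,z in ((55,44),(22,60),(13,94),(7,104)):
    P=proj(m,[(520.4+r*np.cos(a),-71.2+r*np.sin(a),z) for a in t]); cv2.polylines(b,[np.int32(P*16)],True,(0,0,255),1,cv2.LINE_AA,4)
cv2.imwrite("pics/w3o.png",cv2.resize(b[0:230,150:480],None,fx=2.3,fy=2.3,interpolation=2))
```

```text
[433.5948744  -69.16511772 140.9798981 ] [-3.14111133e+00  7.36337656e-04 -8.63953357e-04]
```

View pics/w3o.png

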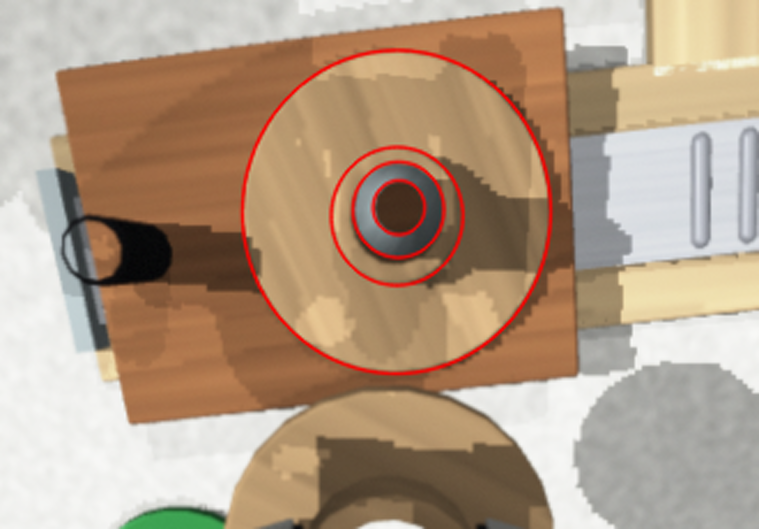

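The overlay fits: the large tier is fully home and concentric with the post (crop centre (398,208)). Threading the middle one.

Emit:
servo_tool(deltas=[[[0.028, 0.0006, 0], [0, 0, 0]], [[0.03, 0.0006, 0], [0, 0, 0]], [[0.0284, 0.0006, 0], [0, 0, 0]], [[0, 0, 0], [0, 0, 0]], [[0, 0, 0], [0, 0, 0]], [[0, 0, 0.015], [0, 0, 0]], [[0, 0, 0.015], [0, 0, 0]], [[0, 0, 0.015], [0, 0, 0]], [[0, 0, 0.012], [0, 0, 0]], [[0, 0, 0.008], [0, 0, 0]], [[0, 0, 0.003], [0, 0, 0]], [[0, 0, 0], [0, 0, 0]]])

```text
time: 15.78
tool_pos: [520.5, -71.4, 73.3]
tcp_rot: [3.141, -0.0, -0.0]
contact_force: [0.7, 0.5, -0.2]
grip_width: 43.0
finger_force: 30.0
```

Emit:
servo_tool(deltas=[[[0, 0, 0.0015], [0, 0, 0]], [[0, 0, 0], [0, 0, 0]]])

```text
time: 16.02
tool_pos: [520.5, -71.4, 71.9]
tcp_rot: [3.141, -0.0, -0.0]
contact_force: [0.1, 0.1, -0.3]
grip_width: 42.9
finger_force: 30.0
```

Emit:
servo_tool(deltas=[[[0, 0, 0], [0, 0, 0]], [[0, 0, 0], [0, 0, 0]], [[0, 0, 0], [0, 0, 0]], [[0, 0, -0.025], [0, 0, 0]], [[0, 0, -0.03], [0, 0, 0]], [[0, 0, -0.025], [0, 0, 0]], [[-0.006, -0.038, 0], [0, 0, 0]], [[-0.006, -0.038, 0], [0, 0, 0]], [[-0.006, -0.038, 0], [0, 0, 0]], [[-0.006, -0.038, 0], [0, 0, 0]], [[-0.006, -0.038, 0], [0, 0, 0]], [[-0.006, -0.038, 0], [0, 0, 0]], [[-0.006, -0.038, 0], [0, 0, 0]], [[-0.006, -0.038, 0], [0, 0, 0]], [[-0.006, -0.038, 0], [0, 0, 0]], [[-0.006, -0.038, 0], [0, 0, 0]], [[-0.006, -0.041, 0], [0, 0, 0]], [[0, 0, 0], [0, 0, 0]], [[0, 0, 0], [0, 0, 0]]], fingers=0.8)

```text
time: 18.4
tool_pos: [454.3, 349.3, 151.5]
tcp_rot: [3.141, 0.0, 0.0]
contact_force: [-0.4, 0.6, 0.5]
grip_width: 73.5
finger_force: 0.0
```

```bash
python3 look.py S1 506.4 352.9 31
```

```text
tier [506.3 352.6] area ratio 0.961 px [316.  133.8] tcp [454.3 349.3 151.5] [3.141 0.    0.   ] F [-0.36  0.59  0.52]
tool dx 52.1 dy -3.3
```

Emit:
servo_tool(deltas=[[[0.02, -0.0015, 0.02], [0, 0, 0]], [[0.02, -0.0015, 0.02], [0, 0, 0]], [[0.012, 0, 0.02], [0, 0, 0]], [[0, 0, 0.03], [0, 0, 0]], [[0, 0, 0.025], [0, 0, 0]], [[0, 0, 0.015], [0, 0, 0]], [[0, 0, 0.01], [0, 0, 0]], [[0, 0, 0], [0, 0, 0]], [[0, 0, 0], [0, 0, 0]]])

```text
time: 19.58
tool_pos: [507.0, 352.9, 12.6]
tcp_rot: [-3.141, -0.001, -0.0]
contact_force: [-0.8, 0.2, -0.1]
grip_width: 73.4
finger_force: 0.0
```

Emit:
servo_tool(deltas=[[[0, 0, 0], [0, 0, 0]], [[0, 0, 0], [0, 0, 0]], [[0, 0, 0], [0, 0, 0]], [[0, 0, 0], [0, 0, 0]], [[0, 0, 0], [0, 0, 0]]], fingers=0)

```text
time: 20.2
tool_pos: [506.4, 352.7, 11.8]
tcp_rot: [3.142, -0.0, -0.0]
contact_force: [-0.6, -0.0, 1.8]
grip_width: 43.1
finger_force: 30.0
```

Emit:
servo_tool(deltas=[[[0, 0, -0.02], [0, 0, 0]], [[0, 0, -0.04], [0, 0, 0]], [[0, 0, -0.04], [0, 0, 0]], [[0, 0, -0.03], [0, 0, 0]], [[-0.0065, 0.038, 0], [0, 0, 0]], [[-0.0065, 0.038, 0], [0, 0, 0]], [[-0.0065, 0.038, 0], [0, 0, 0]], [[-0.0065, 0.038, 0], [0, 0, 0]], [[-0.0065, 0.038, 0], [0, 0, 0]], [[-0.0065, 0.038, 0], [0, 0, 0]], [[-0.0065, 0.038, 0], [0, 0, 0]], [[-0.0065, 0.038, 0], [0, 0, 0]], [[-0.0065, 0.038, 0], [0, 0, 0]], [[-0.0065, 0.038, 0], [0, 0, 0]], [[-0.0065, 0.042, 0], [0, 0, 0]], [[0, 0, 0], [0, 0, 0]], [[0, 0, 0], [0, 0, 0]]])

```text
time: 22.32
tool_pos: [434.7, -69.1, 141.7]
tcp_rot: [-3.141, 0.0, -0.001]
contact_force: [0.3, 0.2, -0.3]
grip_width: 42.5
finger_force: 30.0
```

Run:
```python
from h import *
m=bot.camera_model("wrist"); o=bot.get_obs(); b=bot.capture("wrist")[:,:,::-1].copy(); cv2.imwrite("pics/w4.png",b)
print(o["tool_pos"],o["tcp_rot"])
t=np.linspace(0,6.28,80)
for r,z in ((55,44),(43,68),(22,84),(13,94),(7,104)):
    P=proj(m,[(520.4+r*np.cos(a),-71.2+r*np.sin(a),z) for a in t]); cv2.polylines(b,[np.int32(P*16)],True,(0,0,255),1,cv2.LINE_AA,4)
cv2.imwrite("pics/w4o.png",cv2.resize(b[0:230,150:480],None,fx=2.3,fy=2.3,interpolation=2))
```

```text
[434.74075569 -69.05454763 141.65052594] [-3.14132555e+00  1.24531166e-04 -9.03269022e-04]
```

View pics/w4o.png

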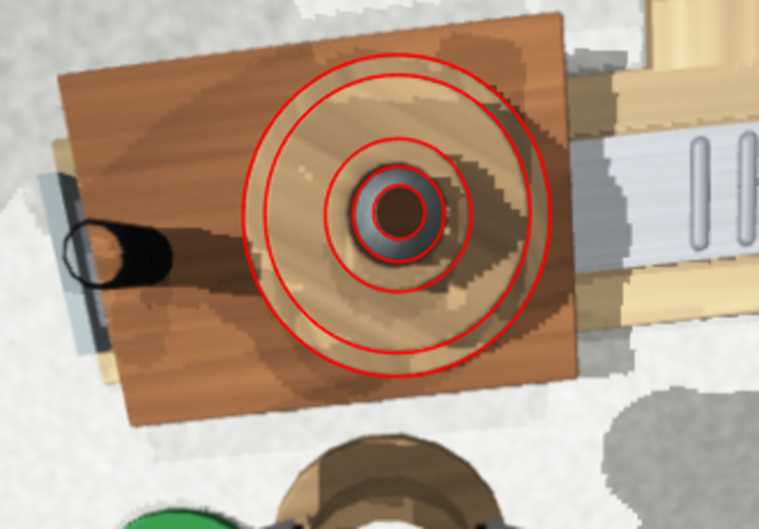

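The middle tier is home too; both rims match the overlay. Threading the small one.

Emit:
servo_tool(deltas=[[[0.028, 0.0007, 0], [0, 0, 0]], [[0.03, 0.0007, 0], [0, 0, 0]], [[0.0277, 0.0006, 0], [0, 0, 0]], [[0, 0, 0], [0, 0, 0]], [[0, 0, 0], [0, 0, 0]], [[0, 0, 0.015], [0, 0, 0]], [[0, 0, 0.015], [0, 0, 0]], [[0, 0, 0.01], [0, 0, 0]], [[0, 0, 0.004], [0, 0, 0]], [[0, 0, 0], [0, 0, 0]]])

```text
time: 23.62
tool_pos: [520.5, -71.4, 97.4]
tcp_rot: [-3.142, 0.0, -0.0]
contact_force: [-0.2, -1.0, 0.4]
grip_width: 42.9
finger_force: 30.0
```

Emit:
servo_tool(deltas=[[[0, 0, 0.0015], [0, 0, 0]], [[0, 0, 0], [0, 0, 0]]])

```text
time: 23.88
tool_pos: [520.7, -71.4, 96.5]
tcp_rot: [3.141, -0.001, -0.0]
contact_force: [-0.1, -0.3, -1.3]
grip_width: 42.6
finger_force: 30.0
```

Emit:
servo_tool(deltas=[[[0, 0, 0], [0, 0, 0]], [[0, 0, 0], [0, 0, 0]], [[0, 0, 0], [0, 0, 0]], [[0, 0, -0.02], [0, 0, 0]], [[0, 0, -0.03], [0, 0, 0]], [[0, 0, -0.03], [0, 0, 0]], [[-0.0036, -0.031, 0], [0, 0, 0]], [[-0.0036, -0.032, 0], [0, 0, 0]], [[-0.0037, -0.0314, 0], [0, 0, 0]], [[0, 0, 0], [0, 0, -9.65]], [[0, 0, 0], [0, 0, -9.65]], [[0, 0, 0], [0, 0, -9.65]], [[0, 0, 0], [0, 0, -9.65]], [[0, 0, 0], [0, 0, -9.65]], [[0, 0, 0], [0, 0, -9.65]], [[0, 0, 0], [0, 0, -9.65]], [[0, 0, 0], [0, 0, -9.65]], [[0, 0, 0], [0, 0, -9.65]], [[0, 0, 0], [0, 0, -9.65]]], fingers=0.8)

```text
time: 26.25
tool_pos: [509.6, 23.1, 176.2]
tcp_rot: [3.142, 0.0, 1.69]
contact_force: [0.8, -0.6, -0.7]
grip_width: 73.5
finger_force: 0.0
```

Emit:
servo_tool(deltas=[[[0, 0, 0], [0, 0, 0]], [[0, 0, 0], [0, 0, 0]]])

```text
time: 26.5
tool_pos: [509.6, 23.1, 176.2]
tcp_rot: [3.142, 0.0, 1.681]
contact_force: [-0.3, 0.1, -0.6]
grip_width: 73.6
finger_force: 0.0
```

Run:
```python
from h import *
m=bot.camera_model("wrist"); o=bot.get_obs(); b=bot.capture("wrist")[:,:,::-1].copy(); cv2.imwrite("pics/w5.png",b)
print(o["tool_pos"],o["tcp_rot"],o["joint_positions"].round(2))
t=np.linspace(0,6.28,80)
for c,r,z in (((509.6,23.2),11,81),((520.4,-71.2),31,92),((520.4,-71.2),55,44)):
    P=proj(m,[(c[0]+r*np.cos(a),c[1]+r*np.sin(a),z) for a in t]); cv2.polylines(b,[np.int32(P*16)],True,(0,0,255),1,cv2.LINE_AA,4)
cv2.imwrite("pics/w5o.png",b)
```

```text
[509.64518665  23.07252365 176.20651856] [3.14154297e+00 7.96403756e-05 1.68081884e+00] [-0.11  0.36  1.64 -0.    1.14 -0.22]
```

View pics/w5o.png

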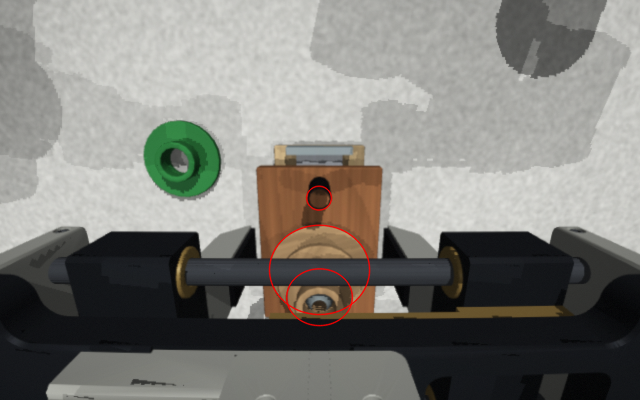

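The knob top (319,197) matches its prediction, and the carrier edges are parallel to the tool. Descending to grip the knob.

Emit:
servo_tool(deltas=[[[0, 0, 0.03], [0, 0, 0]], [[0, 0, 0.035], [0, 0, 0]], [[0, 0, 0.03], [0, 0, 0]], [[0, 0, 0.02], [0, 0, 0]], [[0, 0, 0.008], [0, 0, 0]], [[0, 0, 0], [0, 0, 0]]])

```text
time: 27.3
tool_pos: [509.7, 23.1, 53.2]
tcp_rot: [-3.141, -0.0, 1.683]
contact_force: [0.0, -0.1, 0.6]
grip_width: 73.5
finger_force: 0.0
```

Emit:
servo_tool(deltas=[[[0, 0, 0], [0, 0, 0]], [[0, 0, 0], [0, 0, 0]], [[0, 0, 0], [0, 0, 0]], [[0, 0, 0], [0, 0, 0]], [[0, 0, 0], [0, 0, 0]], [[0, 0, 0], [0, 0, 0]]], fingers=0)

```text
time: 28.05
tool_pos: [509.6, 23.1, 53.2]
tcp_rot: [-3.141, 0.0, 1.684]
contact_force: [-0.9, 0.3, 0.4]
grip_width: 21.1
finger_force: 30.0
```

Emit:
servo_tool(deltas=[[[-0.004, 0, 0], [0, 0, 0]], [[-0.007, 0, 0], [0, 0, 0]], [[-0.01, 0, 0], [0, 0, 0]], [[-0.012, 0, 0], [0, 0, 0]], [[-0.013, 0, 0], [0, 0, 0]], [[-0.014, 0, 0], [0, 0, 0]]])

```text
time: 28.8
tool_pos: [516.3, -37.8, 53.1]
tcp_rot: [-3.141, 0.0, 1.683]
contact_force: [-1.5, 1.4, 0.9]
grip_width: 21.1
finger_force: 30.0
```

Moving freely with little side force. 60 mm done, 70 mm to go.

Emit:
servo_tool(deltas=[[[-0.013, 0, 0], [0, 0, 0]], [[-0.013, 0, 0], [0, 0, 0]], [[-0.012, 0, 0], [0, 0, 0]], [[-0.011, 0, 0], [0, 0, 0]], [[-0.009, 0, 0], [0, 0, 0]], [[-0.007, 0, 0], [0, 0, 0]], [[-0.005, 0, 0], [0, 0, 0]], [[0, 0, 0], [0, 0, 0]], [[0, 0, 0], [0, 0, 0]]])

```text
time: 29.92
tool_pos: [523.9, -107.4, 53.1]
tcp_rot: [-3.141, 0.002, 1.684]
contact_force: [-5.4, -4.3, 2.7]
grip_width: 21.5
finger_force: 30.0
```

Emit:
servo_tool(deltas=[[[-0.001, 0, 0], [0, 0, 0]], [[0, 0, 0], [0, 0, 0]]])

```text
time: 30.18
tool_pos: [524.0, -107.8, 53.1]
tcp_rot: [-3.14, 0.001, 1.684]
contact_force: [-6.7, -2.8, 2.6]
grip_width: 21.2
finger_force: 30.0
```

Emit:
servo_tool(deltas=[[[0, 0, 0], [0, 0, 0]], [[0, 0, 0], [0, 0, 0]], [[0, 0, 0], [0, 0, 0]], [[0, 0, 0], [0, 0, 0]], [[0, 0, -0.02], [0, 0, 0]], [[0, 0, -0.04], [0, 0, 0]], [[0, 0, -0.04], [0, 0, 0]], [[0.04, 0, -0.03], [0, 0, 0]], [[0.05, 0, 0], [0, 0, 0]], [[0.05, 0, 0], [0, 0, 0]], [[0.05, 0, 0], [0, 0, 0]], [[0.05, 0, 0], [0, 0, 0]], [[0, 0, 0], [0, 0, 0]], [[0, 0, 0], [0, 0, 0]]], fingers=0.6)

```text
time: 31.92
tool_pos: [497.4, 131.1, 183.2]
tcp_rot: [3.141, 0.001, 1.685]
contact_force: [0.4, 0.3, -0.1]
grip_width: 54.9
finger_force: 0.0
```

Run:
```python
from h import *
b=bot.capture("top")[:,:,::-1].copy(); m=bot.camera_model("top"); o=bot.get_obs(); print(o["time"],o["tool_pos"],o["contact_force"])
a=np.array([np.cos(-1.457),np.sin(-1.457)]); q=np.array([-a[1],a[0]]); p=np.array([520.4,-71.2])+130*a
S=4; big=cv2.resize(b,None,fx=S,fy=S,interpolation=2); t=np.linspace(0,6.28,80)
def dr(P): cv2.polylines(big,[np.int32(proj(m,P)*S)],True,(0,0,255),1)
for r,z in ((55,44),(43,68),(31,92),(7,104)): dr([(p[0]+r*np.cos(x),p[1]+r*np.sin(x),z) for x in t])
dr([np.r_[p-95*a+11*np.array([np.cos(x),np.sin(x)]),81] for x in t])
dr([np.r_[p+u*a+v*q,36] for u,v in ((-115,65),(65,65),(65,-65),(-115,-65))])
c=np.int32(proj(m,[np.r_[p-20*a,50]])[0]*S); cv2.imwrite("pics/end.png",big[c[1]-250:c[1]+250,c[0]-350:c[0]+350])
```

```text
31.975 [497.53607848 130.54491386 183.1637948 ] [ 0.86220653 -0.8604534  -0.35927017]
```

View pics/end.png

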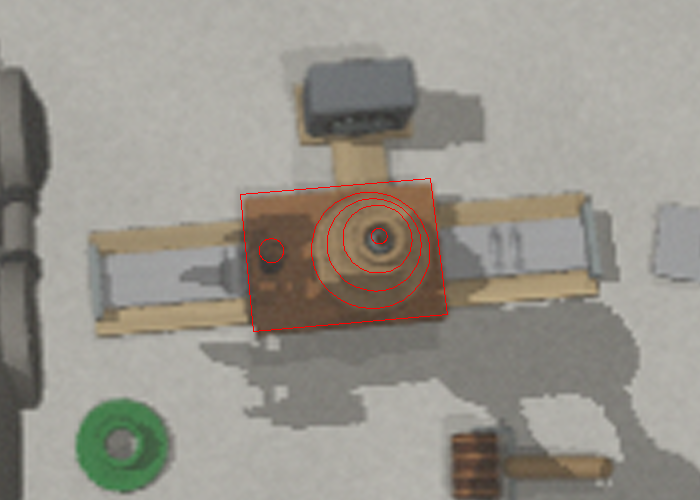

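The carrier outline, knob and post at crop (379,238) all match the fan-station prediction. The tower is intact and the arm is clear, so I'm handing in.

```bash
python3 -c "
from plant import bot
print(bot.close_job())"
```

```text
the job is handed in; nothing more can be done
None
```

The job is handed in at about 32 s: the three tiers are stacked on the post and the carrier is at the fan station, released, with the arm clear; the final top view matched the predicted positions, but the hand-in returned no verdict.

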